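# Secure the ink caddy and hold it ready to carry

### The job

The ink caddy on the green cutting mat has to go over to the chair. Swing its hinged keeper bar down across the bottles until it snaps into the spring catch, then take the caddy by its black grip and lift it about ten centimetres off the mat, keeping it level with all four bottles in place. Finish while still holding it there, level and still, and leave everything else on the desk undisturbed.

Things in the scene. Friction and masses are not known exactly. Their poses are not given: they have to be found in the camera images.
- caddy: grey steel ink carrier, loose on the mat (a thin sheet flush with the desk): foot plate 90 (x) by 200 mm (y), 151 mm high, 0.58 kg in all. Origin: centre of its underside; z up, y along the row of four bottle cells. Keeper bar on the open -x side, hinge at the +y end, spring catch at the -y end. End plates at y = +-80 mm, 100 mm high; caps reach 110 mm; thin back rail on the +x side
- caddy_grip (a point): centre of the black rubber carrying grip: straight bar 18 mm wide (caddy x), 22 mm tall, 100 mm long (caddy y) over the row of bottles, centre 140 mm above the caddy's underside; steel rods slope from its ends to the end plates. 19 mm free between grip and bottle caps, both long sides free. The load balances within about 10 mm of the grip's middle
- keeper (a joint): angle of the keeper bar, rad: 0 = shut, level across the bottles under the nose of the spring catch; grows as the free end rises, at most 1.6. Starts open (0.7 or more); stiff hinge, stays where left. Coming down it meets the nose at about 0.08 and passes its middle at about 0.04; pressing the tab through takes about 3 to 4 N, then it stays below 0.02 by itself
- keeper_hinge (a point): hinge of the keeper bar, fixed on the caddy at (-23.5, +82, +66) mm in the caddy's frame; its axis is the caddy's x axis, so the bar swings in an upright plane along the front of the bottles. The bar is an 8 mm round steel rod, 186 mm long from the hinge, pointing to the caddy's -y when shut
- keeper_tab (a point): centre of the upper face of the orange thumb tab on the bar's free end, 24 (caddy x) by 26 (along the bar) by 8 mm; 190 mm from the hinge, 9 mm outward (-x) of the rod and 4 mm above its centre line. Shut, it is 70 mm above the caddy's underside, 28 mm past the end plate; the catch's nose is 6 mm from the tab's inner edge and 7 mm higher. z: normal of that face; y: along the bar to the hinge
- ink_red: a squeeze ink bottle, red, diameter 32 mm, 104 mm tall with a black cone cap, standing in one of the four cells of the caddy (which colour is in which cell varies), about 45 g, fill level unknown; origin at the centre of its underside, z along the bottle
- ink_blue: a squeeze ink bottle, blue, diameter 32 mm, 104 mm tall with a black cone cap, standing in one of the four cells of the caddy (which colour is in which cell varies), about 45 g, fill level unknown; origin at the centre of its underside, z along the bottle
- ink_green: a squeeze ink bottle, green, diameter 32 mm, 104 mm tall with a black cone cap, standing in one of the four cells of the caddy (which colour is in which cell varies), about 45 g, fill level unknown; origin at the centre of its underside, z along the bottle
- ink_black: a squeeze ink bottle, black, diameter 32 mm, 104 mm tall with a black cone cap, standing in one of the four cells of the caddy (which colour is in which cell varies), about 45 g, fill level unknown; origin at the centre of its underside, z along the bottle
- tape: bystander: a roll of cream tape lying flat on the mat in front of the caddy (robot side), 60 mm diameter, 18 mm high; origin at the centre of its underside
- jar: bystander: a small amber glass jar with a white lid on the mat behind the caddy, 44 mm diameter, 45 mm high; origin at the centre of its underside
- pen_cup: bystander: a black cup 80 mm in diameter with pens in it, 155 mm high, behind the caddy; origin at the centre of its underside
- tablet: bystander: a white tablet computer with a dark screen lying flat on the left of the mat, 170 by 245 by 8 mm; origin at the centre of its underside
- carton_a: bystander: a violet carton behind the caddy on the right, 85 by 45 by 130 mm high; origin at the centre of its underside
- carton_b: bystander: a dark violet carton behind the caddy on the right, 85 by 45 by 130 mm high; origin at the centre of its underside
- pump_bottle: bystander: a clear pump bottle with a black spout behind the caddy, 56 mm diameter, 165 mm high; origin at the centre of its underside
- marker: bystander: a black marker pen lying on the right of the mat, 140 mm long, 12 mm thick; origin under its middle, x along it
Things that resemble listed ones, but are neither listed nor needed, are in the scene too. What is shaped like the caddy but brown is not meant.

How it is judged:
By the outcome, as a careful person would: the job done as asked, in the order asked, and still so for the second after the job is handed in, while the arm keeps its last pose, push and grip.
It also fails if it takes over 51 s, if anything falls off the work surface, if the arm or the gripper's body presses on something with over 40 N, if the wrist force passes 120 N, or if a joint passes its speed limit or range.

### The arm

A 6-joint arm with a two-finger parallel gripper is mounted at the origin on the work surface. World frame = base frame: x ahead of the robot, y to its left, z up, the work surface at z = 0. Lengths are in mm, angles in degrees, forces in N, time in s.
With the tool pointing down it reaches from about 350 to 850 mm from the base axis. Payload 8.1 kg.
Tool frame: the origin (TCP) lies on the centre line of the jaws, within the pads' length; the fingertips stand r.tip_extent ahead of it and the grasp point (between the pads) lies 8 mm behind it (r.tip_extent is the distance from the TCP to the fingertips, in mm); z points along the fingers, y is the direction in which the jaws open and shut (so a half turn about z gives the same grasp; the last joint's range is limited). The gripper opens to 85 mm and grips with 20 to 120 N. Pads are 22 mm wide; open, the fingers measure 114 mm over their backs; the gripper's body (76 mm by 85 mm) begins 54 mm behind the grasp point. The pads swing forward as they close: fully open they stand 13 mm farther back than shut.
Start: joints at [-73.132, 7.471, 85.268, -0, 87.261, -4.893], TCP at [222.461, -557.24, 205.292] pointing down, gripper open.
Joint ranges: [-169.43, 169.43], [-51.17, 129.36], [1.28, 143.12], [-76.62, 256.62], [0, 156.53], [-152.29, 152.29]. Speed limits (degrees/s): [136.94, 136.94, 159.86, 180, 180, 180].

### API

Orientations are given as [roll, pitch, yaw] about the fixed x, y, z axes, in that order (R = Rz(yaw) Ry(pitch) Rx(roll)).
In Python, from bench import sense, optics, hand_in, spotter, r gives the robot as it stands.
- The arm moves only by the tool apply_moves, never from a script. Its argument "series" is a list of rows, each a list of 3 entries, a list of its own where there are three numbers: the opening, from 0 (shut) to 1 (fully open), then the shift along the world's x, y, z in m, then the turn about the world's z in rad. In form: [[grip, [x, y, z], turn], ...]. A call has 1 to 5 rows; each row is the pose to reach, as a shift and turn from the pose measured when the call began; what a row does not reach only later rows make up. A row lasts 1/8 s, in which the tool goes at most 62.5 mm and 10.7 degrees, less where a joint would pass 70% of its speed; a pose out of reach is approached as far as the arm can. A call with a gripper value outside its range is refused whole. The fingers move at their own pace and stop on an object; "grip_force" is the grip in N (left out, the last holds). Time passes only in rows, so rows that repeat a pose let the fingers close. It gives the time, the measured TCP pose, the force and the opening at its end, in the units of the state.
- sense(): the state, without advancing time (a new reading comes with each control period).
- optics.snapshot(name): name is "scene" or "top" or "wrist"; returns a dict with "color" (384x512x3 uint8, blue, green, red), "intrinsics" (3x3 intrinsics, pixels), "rvec" (rotation vector, rad) and "tvec" (3), from world to camera coordinates, as OpenCV has them. Camera axes: x right, y down, z forward; pixel columns grow to the right and rows downward; lengths in mm; the calibration is good to about 2 mm. A picture is of the moment at which its call begins. There is no depth.
- hand_in(): hands the job in, once; it reports no verdict.
Trained networks look in a picture, given as the dict that the camera call returned (one of the last four; its "shot" number tells which), for a name from the list of things; names that differ only in an ending like _2 or _b are one class to them, and where a whole thing is asked for, a point or a joint stands for the part that bears it (a point fixed in the world has none). Each returns a list of dicts, best first, with "p" (0 to 1); they miss things now and then, are a little off and sometimes report something else, mostly with a low value. They report only what shows in the picture. A call takes as long as a camera call. They do not tell look-alikes from the thing itself.
- spotter.search_frame(picture, query): "xyz" ([x, y, z] in mm, in the coordinates of the camera as it stood for that picture, good to about 4 mm: the middle of the surface that is visible of it).
- spotter.masks_of(picture, query): "mask" (384x512 bool, what is visible of it).
The state is a dict: "time": time; "joint_pos": joint angles; "qd": joint speeds; "joint_efforts": joint torques, N m; "tool_pos": TCP position; "tcp_rot": TCP orientation; "ft_force": force on the tool from outside, world axes, zero at the start; "wrist_torque": the same for the moment, N m; "finger_gap": finger opening in mm.
Only numpy, scipy, OpenCV 4.12 (cv2) and the standard library are available. Lean on these libraries where they do the work, as an engineer would, in place of code of your own. Each camera call takes 0.05 s, during which the arm holds its last target.

## Working session

There is one attempt and no reset: what is moved stays moved. The work goes in short steps, Python scripts to look and compute and a tool call to move; the robot and the scene stay as the last step left them, time stands still between calls to the robot, and variables do not carry over. Pictures are saved under pics/ and viewed, and the job is handed in when it is done.

Besides the shell and the picture viewer there is one more tool, called after ">>>" in YAML: its name, and indented under it one key for each argument. apply_moves: Moves the arm, as the interface text tells. Its arguments: {"type":"object","properties":{"series":{"type":"array"},"grip_force":{"type":"number"}},"required":["series"]}

```bash
ls; mkdir -p pics; python3 - <<'E'
from bench import sense, optics, spotter, r
import cv2
print(sense(), r.tip_extent)
for n in ("scene","top","wrist"):
    p=optics.snapshot(n); cv2.imwrite(f"pics/{n}0.png",p["color"])
    print(n,p["tvec"],p["rvec"],p["intrinsics"])
    for q in ("caddy","caddy_grip","keeper_tab","keeper_hinge"):
        try:
            import numpy as np
            R=cv2.Rodrigues(np.array(p["rvec"]))[0]
            for d in spotter.search_frame(p,q): print(q,d["p"],(R.T@(np.array(d["xyz"])-np.array(p["tvec"]).ravel())).round(1))
        except Exception as e: print(q,e)
E
```

```text
pics
{'time': 0.0, 'joint_pos': array([-7.31334718e+01,  7.51702023e+00,  8.53285850e+01, -1.49474564e-03,
        8.72630939e+01, -4.89085928e+00]), 'qd': array([ 0.0076337 ,  0.03186604, -0.0806501 ,  0.01394599,  0.01184585,
        0.049688  ]), 'joint_efforts': array([ 3.44126456e-03, -5.69394135e+01, -5.00551701e+01, -4.61478476e-05,
        1.48305326e-02,  6.02602256e-06]), 'tool_pos': array([ 222.2624698 , -556.66186513,  204.23121738]), 'tcp_rot': array([-1.79891569e+02, -7.77999872e-03,  2.17574529e+01]), 'ft_force': array([-0.45801665,  0.0338769 ,  0.060844  ]), 'wrist_torque': array([ 0.00303045, -0.00858608, -0.00138434]), 'finger_gap': 86.02348630812635} 11.0
scene [-244.54978392 -292.59172766 1664.73663397] [ 1.96511854  1.38643363 -0.59165421] [[459.34488354   0.         255.8668787 ]
 [  0.         459.34488354 190.09874531]
 [  0.           0.           1.        ]]
caddy 0.73 [464.4 195.1  22.9]
caddy 0.7 [524.8 -81.9  24.4]
caddy_grip 0.86 [522.9 -79.2  32.6]
caddy_grip 0.82 [469.5 190.2  28. ]
keeper_tab 0.62 [501.6 214.4  69.2]
keeper_tab 0.58 [482.4 -61.7 210
[... 275 characters left out ...]
894] [[381.1645004    0.         259.09409663]
 [  0.         381.1645004  186.74720605]
 [  0.           0.           1.        ]]
caddy 0.94 [508.2 -64.6   6.1]
caddy 0.93 [458.8 197.2   6.7]
caddy 0.17 [737.9 122.6 103.9]
caddy_grip 0.98 [508.7 -60.8   7.5]
caddy_grip 0.86 [458.  199.1   5.5]
keeper_tab 0.72 [509.5 220.3  68. ]
keeper_tab 0.59 [479.7 -58.8 215.3]
keeper_hinge 0.98 [457.9 194.3   5.2]
keeper_hinge 0.76 [509.  -60.3   7.5]
keeper_hinge 0.43 [ 430.2 -109.7   15.4]
wrist [-600.62179647  -36.23358811  378.6280993 ] [-2.39770295  1.62573037  0.23295634] [[295.40754825   0.         258.32542162]
 [  0.         295.40754825 192.99059131]
 [  0.           0.           1.        ]]
```

```bash
python3 - <<'E'
import cv2
for n in("scene","top"):
    a=cv2.imread(f"pics/{n}0.png"); cv2.imwrite(f"pics/{n}0b.png",cv2.resize(a,(800,600),interpolation=cv2.INTER_CUBIC))
E
```

```text
(no output)
```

View pics/scene0b.png

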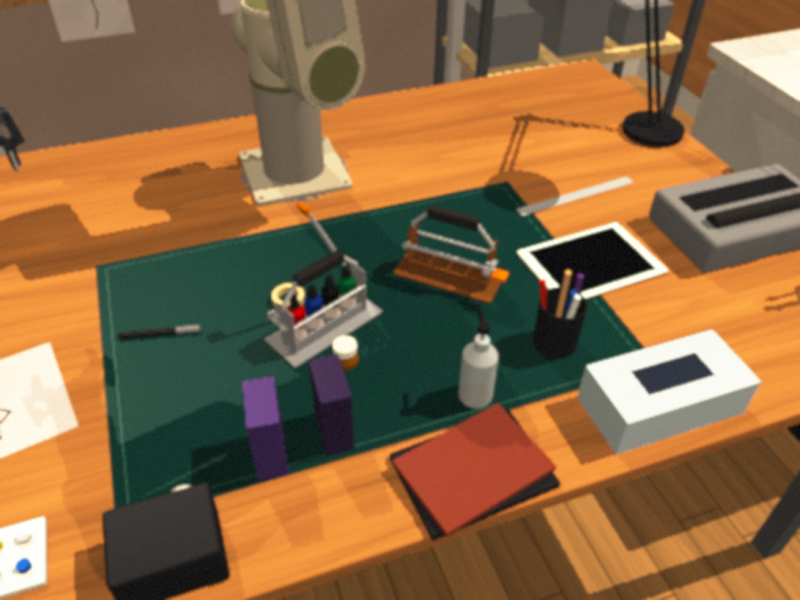

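View pics/top0b.png

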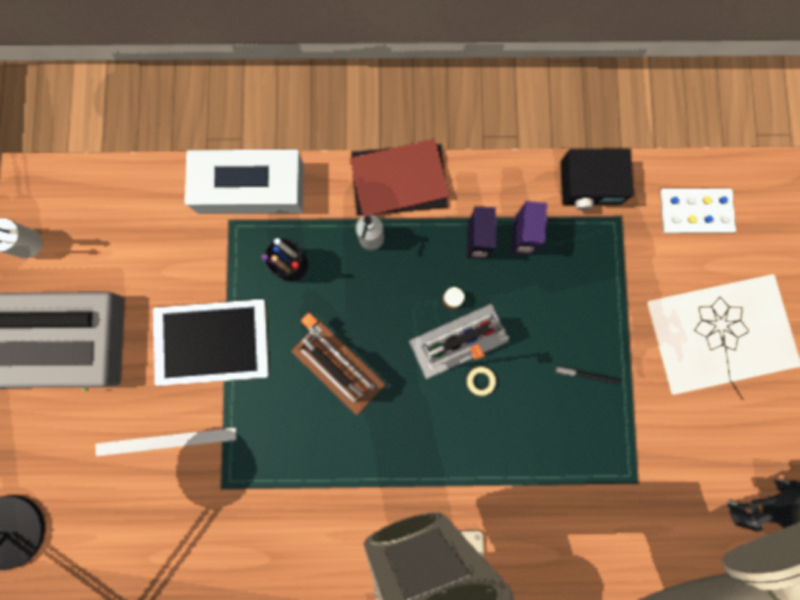

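The real target is the grey carrier holding four bottles, at scene (320,300) and top (460,340). The decoy is the brown empty carrier, at scene (450,255) and top (338,365), with its own orange tab. Next I'll check a close crop and measure the pose.

```bash
python3 - <<'E'
import cv2,numpy as np
a=cv2.imread("pics/scene0.png")[150:240,160:255]; b=cv2.imread("pics/top0.png")[180:255,250:345]
f=lambda i:cv2.resize(i,(i.shape[1]*6,i.shape[0]*6),interpolation=cv2.INTER_CUBIC)
cv2.imwrite("pics/c_scene.png",f(a)); cv2.imwrite("pics/c_top.png",f(b))
E
```

```text
(no output)
```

View pics/c_scene.png

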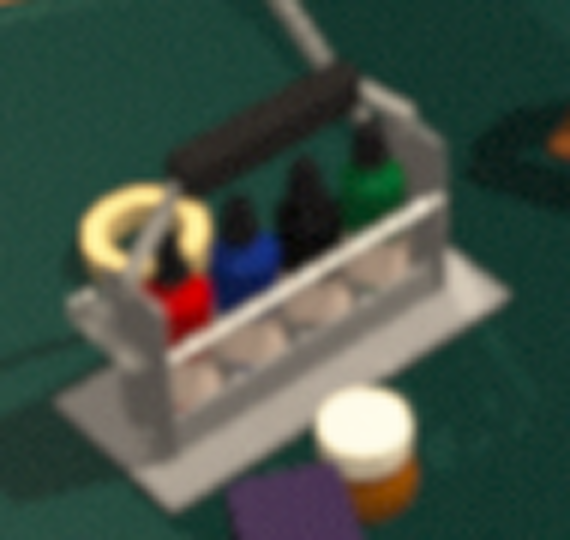

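View pics/c_top.png

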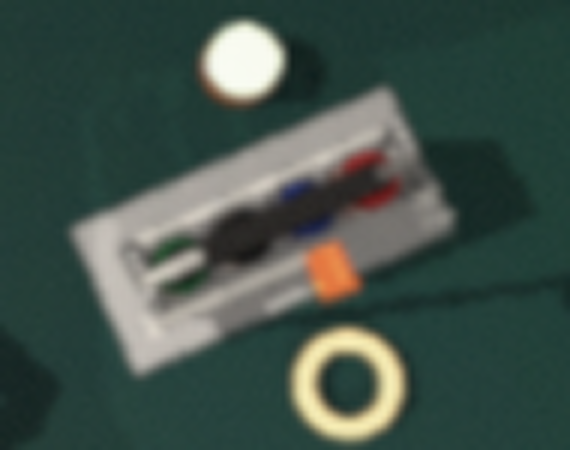

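The crops confirm it: grey steel with red, blue, black and green bottles, keeper up with an orange tab. Top-crop foot corners are (70,230), (390,88) and (138,377). Now fitting the pose.

```bash
cat > h.py <<'E'
import cv2,numpy as np
from scipy.optimize import least_squares
def cam(p): return cv2.Rodrigues(np.array(p["rvec"],float))[0],np.array(p["tvec"],float).ravel(),np.array(p["intrinsics"])
def proj(p,X): return cv2.projectPoints(np.array(X,float).reshape(-1,3),np.array(p["rvec"],float),np.array(p["tvec"],float),np.array(p["intrinsics"]),None)[0].reshape(-1,2)
def ray(p,uv):
    R,t,K=cam(p); d=R.T@np.linalg.inv(K)@np.array([uv[0],uv[1],1.]); return -R.T@t,d
def tow(pose,X):
    x,y,f=pose; c,s=np.cos(f),np.sin(f); X=np.atleast_2d(X); return np.c_[x+c*X[:,0]-s*X[:,1],y+s*X[:,0]+c*X[:,1],X[:,2]]
def tab(th,off=4): # tab upper face centre in caddy frame
    return np.array([-32.5,82-190*np.cos(th)+off*np.sin(th),66+190*np.sin(th)+off*np.cos(th)])
E
python3 - <<'E'
from h import *
from bench import optics,spotter
T=optics.snapshot("top");S=optics.snapshot("scene")
t=lambda u,v:(250+u/6,180+v/6)
s=lambda u,v:(160+u/6,150+v/6)
C=[(T,t(70,230),(45,100,3)),(T,t(390,88),(45,-100,3)),(T,t(138,377),(-45,100,3)),
(S,s(510,295),(45,100,3)),(S,s(175,513),(45,-100,1)),(S,s(55,405),(-45,-100,3)),(S,s(345,80),(0,50,140)),(S,s(182,172),(0,-50,140))]
tb=[(T,t(333,272)),(S,(302*.64,208*.64))]
def res(q):
    o=[]
    for P,uv,X in C: o+=list(proj(P,tow(q[:3],X))[0]-uv)
    for P,uv in tb: o+=list(proj(P,tow(q[:3],tab(q[3],0)))[0]-uv)
    return o
f=least_squares(res,[508,-62,.35,.85],x_scale=[1,1,.01,.01],loss="soft_l1"); print(f.x,np.degrees(f.x[2:])); print(np.round(res(f.x),1).reshape(-1,2).tolist())
print(tow(f.x[:3],tab(f.x[3])),tow(f.x[:3],(0,0,140)))
for n,P in(("top",T),("scene",S)):
    R,tv,K=cam(P)
    for q in("tape","jar","ink_red","ink_green"):
        for d in spotter.search_frame(P,q)[:1]: print(n,q,d["p"],(R.T@(np.array(d["xyz"])-tv)).round(1))
E
```

```text
[ 5.09366041e+02 -6.88263973e+01  4.18484627e-01  1.14798197e+00] [23.97740291 65.77452172]
[[0.2, 0.4], [-1.1, 0.1], [-0.1, -0.2], [-0.8, -0.2], [-0.2, -0.0], [-0.3, -0.4], [0.9, -0.6], [-1.7, 1.2], [-0.1, -0.0], [0.9, 1.2]]
[[476.54747153 -75.01150797 240.90948526]] [[509.36604126 -68.82639735 140.        ]]
top tape 0.49 [ 432.5 -109.5   15.4]
top jar 0.66 [604.3 -56.8  45.9]
top ink_red 0.45 [ 526.7 -124.4   83.8]
top ink_green 0.63 [489.5 -12.8  88.8]
scene tape 0.62 [ 412.2 -118.1   22.3]
scene jar 0.65 [613.8 -57.7  43.7]
scene ink_red 0.49 [ 544.6 -122.1   81.8]
scene ink_green 0.51 [496.9 -15.3  74.3]
```

>>> apply_moves:
  series:
    - [1,[0.03,0.04,0.06],0.18]
    - [1,[0.06,0.08,0.1],0.36]
    - [0.5,[0.09,0.13,0.14],0.54]
    - [0,[0.12,0.18,0.15],0.72]
    - [0,[0.15,0.23,0.15],0.9]

```text
time: 1.88
tool_pos: [365.8, -339.0, 356.3]
tcp_rot: [179.8, 0.1, 73.6]
ft_force: [2.6, 0.9, -0.6]
finger_gap: 32.0
```

>>> apply_moves:
  series:
    - [0,[0.02,0.05,0],0.18]
    - [0,[0.04,0.1,0],0.36]
    - [0,[0.05,0.15,0],0.54]
    - [0,[0.05,0.17,0],0.705]
    - [0,[0.05,0.17,0],0.705]

```text
time: 2.5
tool_pos: [416.1, -167.8, 356.8]
tcp_rot: [179.8, 0.2, 114.2]
ft_force: [-0.4, -0.6, 0.2]
finger_gap: 0.3
```

```bash
python3 - <<'E'
from h import *
from bench import optics,spotter,sense
P={n:optics.snapshot(n) for n in("top","scene","wrist")}
print(sense()["tool_pos"],sense()["tcp_rot"],sense()["finger_gap"])
for n in P: cv2.imwrite(f"pics/{n}1.png",P[n]["color"])
R,t,K=cam(P["wrist"]);print("wristcam",-R.T@t)
for n in P:
    R,tv,K=cam(P[n])
    for d in spotter.masks_of(P[n],"keeper_tab")[:3]:
        m=d["mask"];print(n,"tabmask",d["p"],m.sum(),np.argwhere(m).mean(0)[::-1].round(1))
    for q in("keeper_tab","caddy_grip"):
        for d in spotter.search_frame(P[n],q)[:3]: print(n,q,d["p"],(R.T@(np.array(d["xyz"])-tv)).round(1))
    hsv=cv2.cvtColor(P[n]["color"],cv2.COLOR_BGR2HSV); m=cv2.inRange(hsv,(5,170,170),(16,255,255))
    k,l,st,ce=cv2.connectedComponentsWithStats(m)
    print([(st[i,4],ce[i].round(1).tolist()) for i in range(1,k) if 12<st[i,4]<500][:12])
E
```

```text
[ 415.73174517 -169.73735709  356.30751371] [1.79831884e+02 1.23076718e-01 1.13824486e+02] 0.016337509735744132
wristcam [ 386.06753109 -104.5497137   524.57872924]
top tabmask 0.53 198 [210.1 219.2]
top tabmask 0.45 102 [295.6 226.3]
top keeper_tab 0.57 [506.7 -62.6   5.8]
top keeper_tab 0.46 [476.6 -61.5 217.9]
top keeper_tab 0.46 [507.5 219.2  68.6]
top caddy_grip 0.75 [489.1 -15.4  87. ]
top caddy_grip 0.66 [456.6 195.3   6. ]
top caddy_grip 0.58 [508.5 -59.4   7.6]
[(np.int32(26), [304.6, 225.4])]
scene tabmask 0.64 150 [203.2 146.6]
scene tabmask 0.58 100 [302.8 170.4]
scene tabmask 0.25 2573 [379.3 166.7]
scene keeper_tab 0.65 [483.4 -61.6 212.7]
scene keeper_tab 0.59 [505.8 214.1  67.6]
scene caddy_grip 0.7 [465.1 190.3  28.3]
scene caddy_grip 0.67 [529.6 -79.5  30.5]
[(np.int32(16), [435.3, 74.0]), (np.int32(65), [319.5, 175.4]), (np.int32(60), [3.0, 193.5]), (np.int32(19), [44.4, 226.3]), (np.int32(317), [447.0, 378.3])]
wrist tabmask 0.4 3186 [426.4 260.9]
wrist keeper_tab 0.87 [477.6 -70.7 233.8]
wrist caddy_grip 0.92 [489.5 -69.1  43.4]
[(np.int32(14), [63.1, 29.1]), (np.int32(16), [53.4, 37.9]), (np.int32(14), [47.8, 45.4]), (np.int32(14), [97.3, 47.8]), (np.int32(32), [64.8, 49.8]), (np.int32(15), [46.8, 57.9]), (np.int32(17), [47.5, 73.0]), (np.int32(117), [362.6, 123.4]), (np.int32(61), [509.1, 180.1]), (np.int32(33), [25.5, 226.3]), (np.int32(22), [3.3, 246.1]), (np.int32(19), [25.6, 271.5])]
```

View pics/wrist1.png

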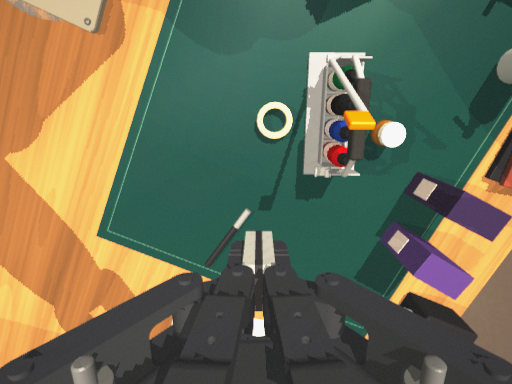

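View pics/scene1.png

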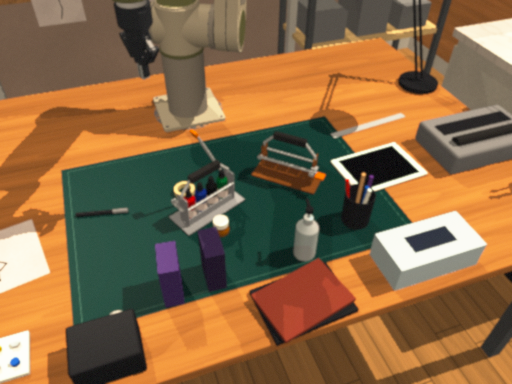

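The wrist view shows the grey caddy at about (337,115), its tab at about (359,120), the tape at (275,120) and the jar at (391,133). I'll zoom in to refine.

```bash
python3 - <<'E'
import cv2
b=cv2.imread("pics/wrist1.png")[40:190,290:420]
cv2.imwrite("pics/c_wrist1.png",cv2.resize(b,None,fx=4,fy=4,interpolation=cv2.INTER_CUBIC))
E
```

```text
(no output)
```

View pics/c_wrist1.png

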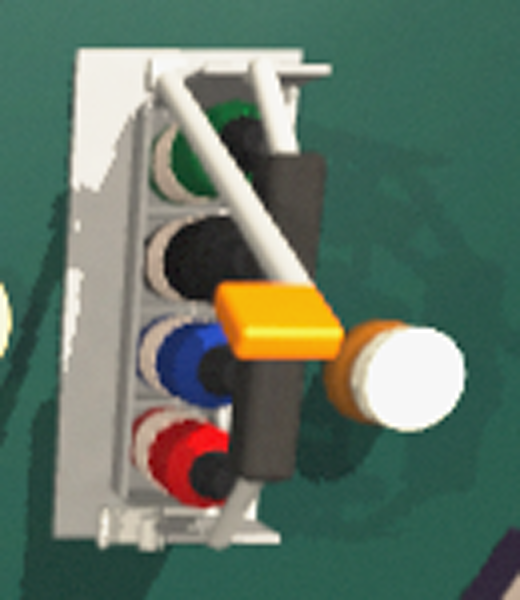

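```bash
python3 - <<'E'
from h import *
from bench import optics
T=optics.snapshot("top");S=optics.snapshot("scene");W=optics.snapshot("wrist")
t=lambda u,v:(250+u/6,180+v/6)
s=lambda u,v:(160+u/6,150+v/6)
w=lambda u,v:(290+u/4,40+v/4)
C=[(T,t(70,230),(45,100,3)),(T,t(390,88),(45,-100,3)),(T,t(138,377),(-45,100,3)),
(S,s(510,295),(45,100,3)),(S,s(175,513),(45,-100,1)),(S,s(55,405),(-45,-100,3)),
(W,w(78,48),(-45,100,3)),(W,w(52,538),(-45,-100,3)),(W,w(327,155),(9,50,151)),(W,w(296,480),(9,-50,151))]
tb=[(T,t(333,272)),(S,(193.3,132.8)),(W,w(277,308))]
def res(q):
    o=[]
    for P,uv,X in C: o+=list(proj(P,tow(q[:3],X))[0]-uv)
    for P,uv in tb: o+=list(proj(P,tow(q[:3],tab(q[3],4)))[0]-uv)
    return o
f=least_squares(res,[508,-62,.35,1.1],x_scale=[1,1,.01,.01],loss="soft_l1"); print(f.x,np.degrees(f.x[2:])); print(np.round(res(f.x),1).reshape(-1,2).tolist())
q=f.x[:3];print("tab",tow(q,tab(f.x[3])),"grip",tow(q,(0,0,140)))
# free triangulation of the tab
r=least_squares(lambda X:np.ravel([proj(P,X)[0]-uv for P,uv in tb]),[480,-65,225]);print("tri",r.x,r.fun.round(1))
for th in (f.x[3],1.0,.85,.7,.55,.4,.25,.15,.08,0): print(round(th,2),tab(th).round(0),tow(q,tab(th)).round(0))
E
```

```text
[ 5.09845945e+02 -6.90566754e+01  4.15980087e-01  1.14679281e+00] [23.83390337 65.70638816]
[[0.3, 0.1], [-0.9, -0.0], [-0.1, -0.4], [-0.8, -0.0], [-0.3, 0.1], [-0.4, -0.3], [-1.1, 0.7], [-0.2, -0.8], [0.9, -1.2], [-0.1, 1.1], [-1.1, 0.3], [1.9, 0.6], [-0.0, 0.4]]
tab [[477.09601361 -75.34978008 240.82098994]] grip [[509.8459447  -69.05667541 140.        ]]
tri [476.27726814 -75.98095001 243.4329713 ] [-0.8  0.6  1.4 -0.4 -0.2  0.7]
1.15 [-32.   7. 241.] [[477. -75. 241.]]
1.0 [-32. -17. 228.] [[487. -98. 228.]]
0.85 [-32. -40. 211.] [[ 496. -119.  211.]]
0.7 [-32. -61. 191.] [[ 505. -138.  191.]]
0.55 [-32. -78. 169.] [[ 512. -153.  169.]]
0.4 [-32. -91. 144.] [[ 517. -166.  144.]]
0.25 [ -32. -101.  117.] [[ 521. -175.  117.]]
0.15 [ -32. -105.   98.] [[ 523. -178.   98.]]
0.08 [ -32. -107.   85.] [[ 523. -180.   85.]]
0 [ -32. -108.   70.] [[ 524. -181.   70.]]
```

```bash
python3 - <<'E'
from h import *
q=(509.85,-69.06,.416); X=-37
def out(n,yc,zt): print(n,np.r_[tow(q,(X,yc,0))[0][:2],zt+11].round(0))
out("above",38,300);out("beside",34,236)
for th in np.arange(1.2,.25,-.1):
    p=tab(th); out(round(th,2),p[1]+11,p[2])
out("over",-111,130)
for z in(115,100,90,80,72,69,67): out("press",-111,z)
print("out dir",-tow((0,0,.416),(0,1,0)))
E
```

```text
above [461. -49. 311.]
beside [462. -53. 247.]
1.2 [465. -59. 256.]
1.1 [472. -75. 248.]
1.0 [479. -90. 239.]
0.9 [ 485. -104.  228.]
0.8 [ 491. -117.  216.]
0.7 [ 496. -130.  202.]
0.6 [ 501. -140.  188.]
0.5 [ 505. -150.  172.]
0.4 [ 509. -158.  155.]
0.3 [ 511. -164.  137.]
over [ 521. -186.  141.]
press [ 521. -186.  126.]
press [ 521. -186.  111.]
press [ 521. -186.  101.]
press [ 521. -186.   91.]
press [ 521. -186.   83.]
press [ 521. -186.   80.]
press [ 521. -186.   78.]
out dir [[ 0.40410484 -0.91471267 -0.        ]]
```

>>> apply_moves:
  series:
    - [0,[0.015,0.04,-0.01],0]
    - [0,[0.03,0.08,-0.02],0]
    - [0,[0.045,0.12,-0.03],0]
    - [0,[0.046,0.12,-0.045],0]
    - [0,[0.046,0.12,-0.045],0]

```text
time: 3.88
tool_pos: [461.0, -49.1, 309.8]
tcp_rot: [180.0, 0.0, 114.0]
ft_force: [-0.2, 0.1, 0.5]
finger_gap: 0.1
```

```bash
python3 - <<'E'
from h import *
from bench import optics,sense
W=optics.snapshot("wrist");print(sense()["tool_pos"],sense()["tcp_rot"],sense()["ft_force"])
cv2.imwrite("pics/wrist2.png",W["color"])
E
```

```text
[461.27206622 -49.61591921 310.80810733] [1.79897428e+02 7.74188198e-02 1.13989038e+02] [-0.76888277 -0.23756176 -0.61437502]
```

View pics/wrist2.png

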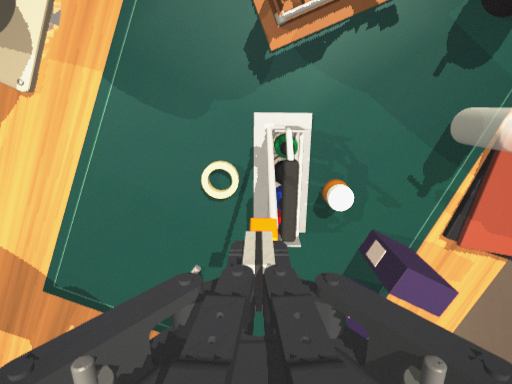

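```bash
python3 - <<'E'
from h import *
from bench import optics,sense
W=optics.snapshot("wrist");q=(509.85,-69.06,.416)
R,t,K=cam(W);print(-R.T@t)
s=sense()["tool_pos"]
print("tab",proj(W,tow(q,tab(1.147))),"tip",proj(W,s-[0,0,11]),"corners",proj(W,tow(q,[(-45,100,3),(45,100,3),(9,50,151),(-9,50,151),(-9,-50,151)])))
b=W["color"][100:260,190:350];cv2.imwrite("pics/c_w2.png",cv2.resize(b,None,fx=3.7,fy=3.7,interpolation=cv2.INTER_CUBIC))
E
```

```text
[431.65158784  15.06459632 478.99900796]
tab [[263.18192189 226.91741843]] tip [[259.08471159 220.86988169]] corners [[252.73312372 111.56362332]
 [310.6327179  111.68304931]
 [298.97141698 160.3554564 ]
 [282.92557864 160.33030608]
 [280.82234728 241.70466317]]
```

View pics/c_w2.png

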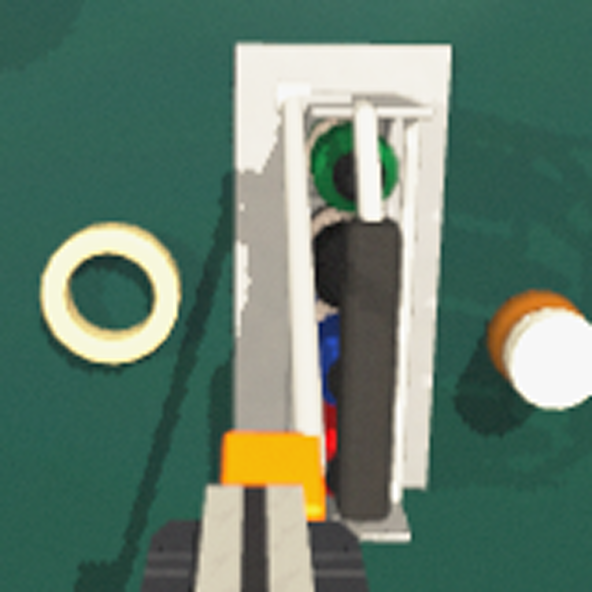

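```bash
python3 - <<'E'
from h import *
from bench import optics,sense
W=optics.snapshot("wrist")
s=sense()["tool_pos"];f=np.radians(24)
for w in(11,0,-11):
    d=np.array([-np.sin(f),np.cos(f),0])*w
    print(w,[(dz,proj(W,s+d+[0,0,dz])[0].round(0).tolist()) for dz in(-11,0,10,20,30,40,60)])
R,t,K=cam(W);print(R)
E
```

```text
11 [(-11, [259.0, 204.0]), (0, [259.0, 210.0]), (10, [259.0, 216.0]), (20, [259.0, 223.0]), (30, [260.0, 230.0]), (40, [260.0, 239.0]), (60, [260.0, 260.0])]
0 [(-11, [259.0, 220.0]), (0, [259.0, 227.0]), (10, [259.0, 234.0]), (20, [259.0, 242.0]), (30, [260.0, 250.0]), (40, [260.0, 260.0]), (60, [260.0, 284.0])]
-11 [(-11, [259.0, 236.0]), (0, [259.0, 243.0]), (10, [259.0, 251.0]), (20, [259.0, 260.0]), (30, [260.0, 269.0]), (40, [260.0, 280.0]), (60, [260.0, 306.0])]
[[ 0.91416642  0.40532364  0.0035362 ]
 [ 0.38776943 -0.87704877  0.28358478]
 [ 0.11804504 -0.25787245 -0.95894065]]
```

```bash
python3 - <<'E'
from h import *
from bench import optics,sense
W=optics.snapshot("scene")
s=sense()["tool_pos"]
print("tcp,tip",proj(W,[s,s-[0,0,11],s+[0,0,62]]))
b=W["color"][60:220,130:290];cv2.imwrite("pics/c_s2.png",cv2.resize(b,None,fx=3.7,fy=3.7,interpolation=cv2.INTER_CUBIC))
E
```

```text
tcp,tip [[201.25349632 104.12782187]
 [201.58782132 107.9586594 ]
 [199.28187147  81.53610884]]
```

View pics/c_s2.png

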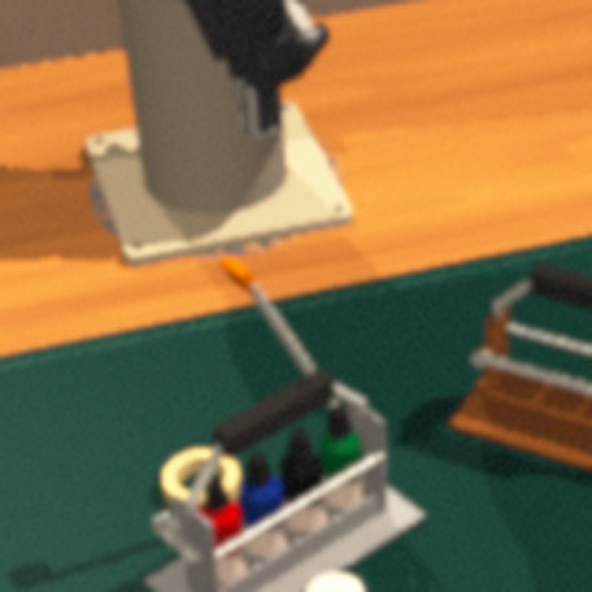

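>>> apply_moves:
  series:
    - [0,[0.004,-0.001,-0.03],0]
    - [0,[0.004,-0.001,-0.06],0]
    - [0,[0.004,-0.001,-0.085],0]
    - [0,[0.004,-0.001,-0.085],0]

```text
time: 4.58
tool_pos: [464.6, -51.5, 225.6]
tcp_rot: [179.9, 0.0, 113.8]
ft_force: [0.2, 0.9, -0.0]
finger_gap: 0.1
```

```bash
cat > look.py <<'E'
from h import *
from bench import optics,sense
import sys
n=sys.argv[1]; q=(509.85,-69.06,.416)
s=sense();print(s["time"],s["tool_pos"].round(1),s["tcp_rot"].round(1),s["ft_force"].round(1),s["finger_gap"])
c,sn=np.cos(q[2]),np.sin(q[2]);d=s["tool_pos"][:2]-q[:2];print("caddy frame",(c*d[0]+sn*d[1]).round(1),(-sn*d[0]+c*d[1]).round(1))
S=optics.snapshot("scene");W=optics.snapshot("wrist")
print("scene tcp,tip",proj(S,[s["tool_pos"],s["tool_pos"]-[0,0,11]]).round(1).tolist())
a=S["color"][100:230,150:270];b=W["color"][100:260,180:340]
cv2.imwrite(f"pics/{n}.png",np.hstack([cv2.resize(a,(400,433),interpolation=cv2.INTER_CUBIC),cv2.resize(b,(400,400),interpolation=cv2.INTER_CUBIC)[:433] if 0 else cv2.resize(b,(400,433),interpolation=cv2.INTER_CUBIC)]))
E
python3 look.py l1
```

```text
4.575 [464.6 -51.5 225.6] [179.9   0.  113.8] [ 0.2  0.9 -0. ] 0.10940290938948113
caddy frame -34.3 34.3
scene tcp,tip [[203.5, 133.7], [203.8, 137.1]]
```

View pics/l1.png

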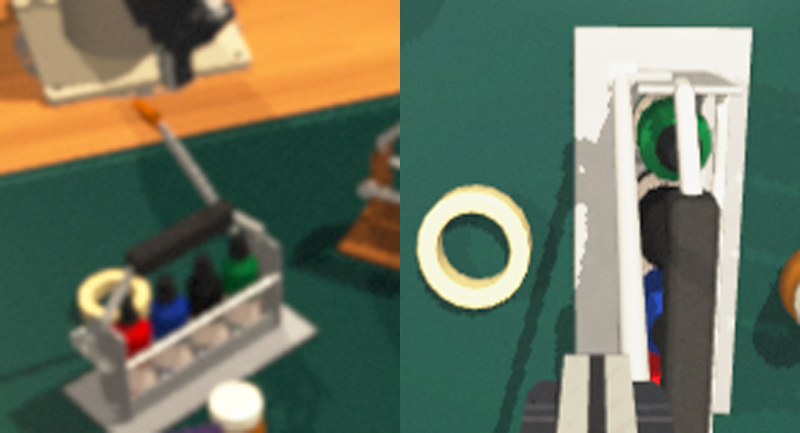

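The fingertips appear about 26 mm above the reported TCP, in both views and unlike the stated value. I'll go lower and touch the tab gently, relying on measured force.

>>> apply_moves:
  series:
    - [0,[0.0,0,-0.03],0]
    - [0,[0.003,-0.006,-0.03],0]
    - [0,[0.006,-0.014,-0.03],0]
    - [0,[0.009,-0.02,-0.03],0]
    - [0,[0.012,-0.027,-0.03],0]

```text
time: 5.3
tool_pos: [478.9, -79.3, 199.3]
tcp_rot: [179.7, 0.2, 113.9]
ft_force: [-0.1, 1.1, 0.0]
finger_gap: -0.2
```

```bash
python3 look.py l2
```

```text
5.3 [478.9 -79.3 199.3] [179.7   0.2 113.9] [-0.1  1.1  0. ] -0.19177775284628856
caddy frame -32.4 3.1
scene tcp,tip [[195.2, 147.2], [195.5, 150.6]]
```

View pics/l2.png

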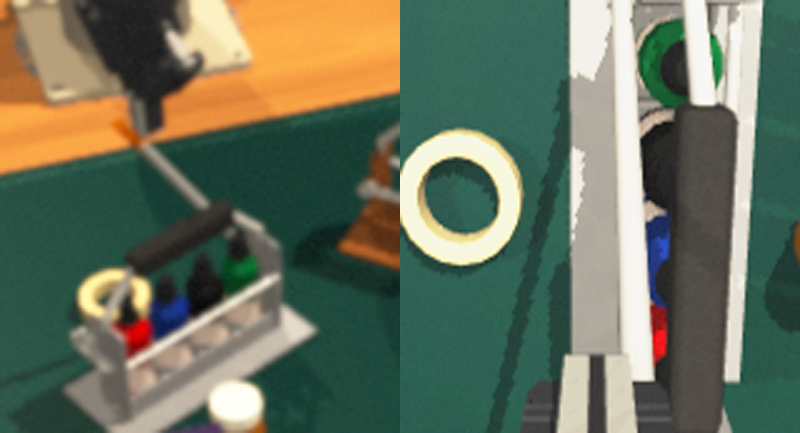

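>>> apply_moves:
  series:
    - [0,[0.01,-0.023,-0.007],0]
    - [0,[0.016,-0.036,-0.019],0]
    - [0,[0.021,-0.049,-0.033],0]
    - [0,[0.026,-0.059,-0.047],0]

```text
time: 5.9
tool_pos: [504.6, -139.0, 150.4]
tcp_rot: [179.7, 0.2, 113.8]
ft_force: [-0.1, -0.3, 0.4]
finger_gap: 0.3
```

```bash
python3 look.py l3
```

```text
5.9 [ 504.6 -139.   150.4] [179.7   0.2 113.8] [-0.1 -0.3  0.4] 0.29801853616915946
caddy frame -33.1 -61.9
scene tcp,tip [[176.6, 172.8], [177.1, 176.0]]
```

View pics/l3.png

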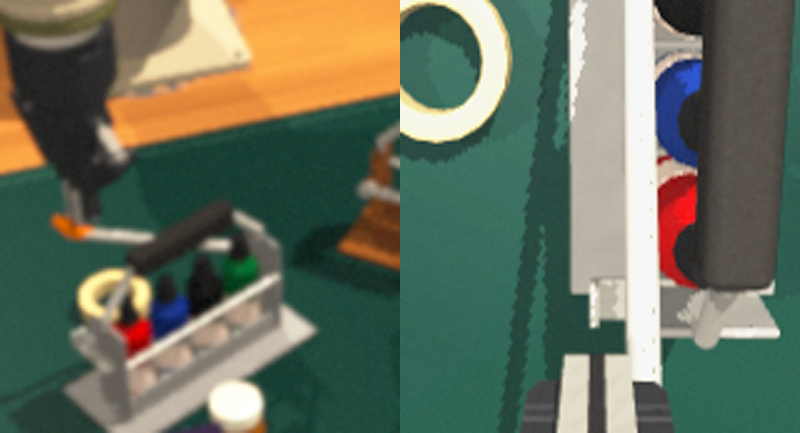

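>>> apply_moves:
  series:
    - [0,[0.004,-0.009,-0.013],0]
    - [0,[0.008,-0.017,-0.029],0]
    - [0,[0.01,-0.022,-0.01],0]
    - [0,[0.017,-0.041,-0.01],0]
    - [0,[0.017,-0.041,-0.02],0]

```text
time: 6.62
tool_pos: [522.4, -182.1, 131.1]
tcp_rot: [179.7, 0.3, 113.7]
ft_force: [0.3, 0.8, 0.3]
finger_gap: -0.4
```

```bash
python3 look.py l4
```

```text
6.625 [ 522.4 -182.1  131.1] [179.7   0.3 113.7] [0.3 0.8 0.3] -0.44852405628650177
caddy frame -34.2 -108.4
scene tcp,tip [[162.4, 186.5], [163.0, 189.7]]
```

View pics/l4.png

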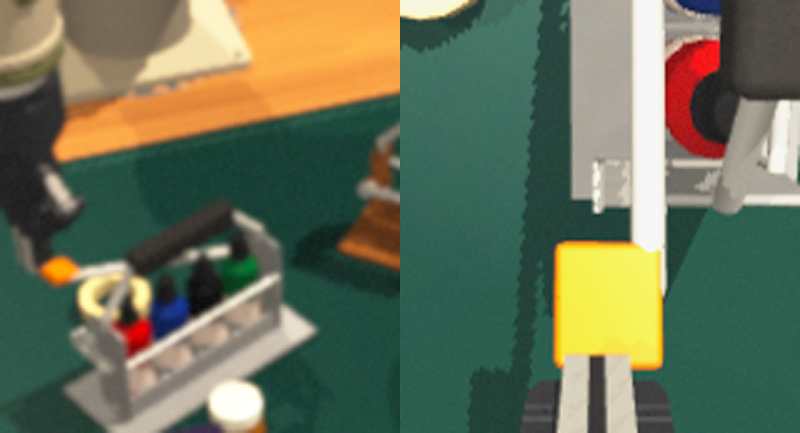

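>>> apply_moves:
  series:
    - [0,[-0.005,0.011,0],0]
    - [0,[-0.005,0.011,-0.011],0]
    - [0,[-0.003,0.006,-0.025],0]
    - [0,[-0.002,0.004,-0.04],0]

```text
time: 7.22
tool_pos: [517.7, -176.1, 86.4]
tcp_rot: [180.0, -0.0, 113.7]
ft_force: [-0.6, 0.6, 0.0]
finger_gap: 0.1
```

```bash
python3 look.py l5
```

```text
7.225 [ 517.7 -176.1   86.4] [180.   -0.  113.7] [-0.6  0.6  0. ] 0.08207800937303776
caddy frame -36.1 -101.1
scene tcp,tip [[166.6, 197.3], [167.1, 200.3]]
```

View pics/l5.png

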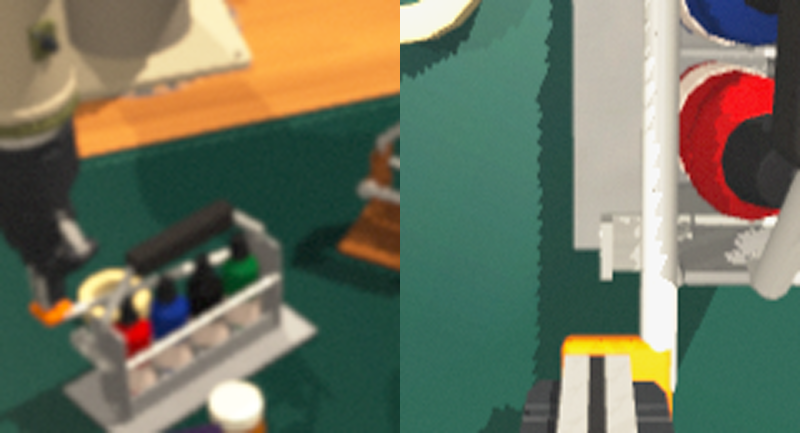

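>>> apply_moves:
  series:
    - [0,[0.003,-0.003,-0.006],0]
    - [0,[0.004,-0.005,-0.013],0]
    - [0,[0.004,-0.006,-0.02],0]
    - [0,[0.004,-0.006,-0.02],0]

```text
time: 7.82
tool_pos: [519.5, -181.3, 63.8]
tcp_rot: [-179.8, -0.3, 113.7]
ft_force: [0.4, 0.7, -0.3]
finger_gap: 0.1
```

```bash
python3 look.py l6
```

```text
7.825 [ 519.5 -181.3   63.8] [-179.8   -0.3  113.7] [ 0.4  0.7 -0.3] 0.06318912037840349
caddy frame -36.5 -106.6
scene tcp,tip [[165.8, 204.3], [166.4, 207.3]]
```

View pics/l6.png

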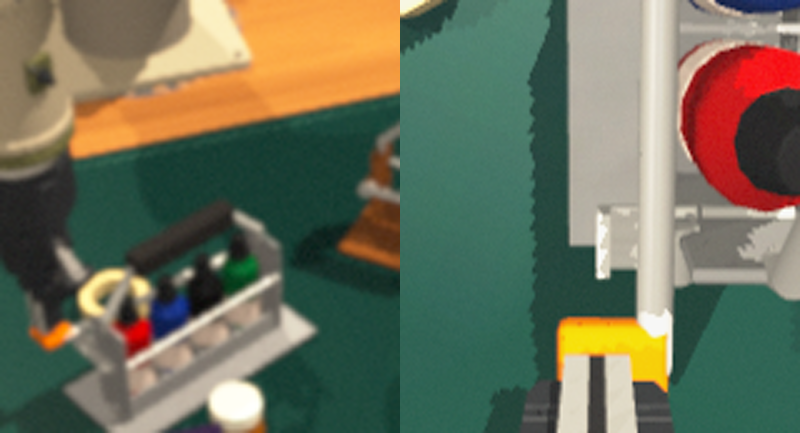

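>>> apply_moves:
  series:
    - [0,[0.001,-0.001,-0.004],0]
    - [0,[0.001,-0.001,-0.008],0]
    - [0,[0.001,-0.001,-0.008],0]

```text
time: 8.3
tool_pos: [521.1, -182.4, 56.5]
tcp_rot: [-179.9, -0.2, 113.7]
ft_force: [0.1, -0.3, 0.3]
finger_gap: -0.0
```

>>> apply_moves:
  series:
    - [0,[0,0,-0.004],0]
    - [0,[0,0,-0.006],0]
    - [0,[0,0,-0.006],0]

```text
time: 8.68
tool_pos: [520.7, -182.2, 50.0]
tcp_rot: [-179.9, -0.3, 113.7]
ft_force: [0.7, 0.0, 0.5]
finger_gap: 0.0
```

```bash
python3 look.py l7
```

```text
8.675 [ 520.7 -182.2   50. ] [-179.9   -0.3  113.7] [0.7 0.  0.5] 0.047950579968015675
caddy frame -35.8 -107.8
scene tcp,tip [[166.3, 208.4], [166.8, 211.2]]
```

View pics/l7.png

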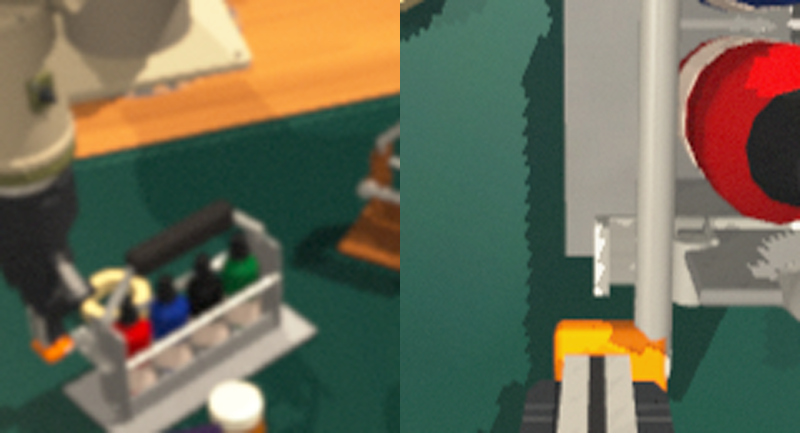

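>>> apply_moves:
  series:
    - [0,[0,0,-0.003],0]
    - [0,[0,0,-0.004],0]
    - [0,[0,0,-0.004],0]

```text
time: 9.15
tool_pos: [520.5, -182.0, 45.9]
tcp_rot: [-179.8, -0.3, 113.7]
ft_force: [-0.2, 0.7, 0.5]
finger_gap: 0.0
```

>>> apply_moves:
  series:
    - [0,[0,0,-0.003],0]
    - [0,[0,0,-0.004],0]
    - [0,[0,0,-0.004],0]

```text
time: 9.52
tool_pos: [521.2, -182.2, 43.2]
tcp_rot: [-179.9, -0.2, 113.7]
ft_force: [-4.1, 2.4, 9.3]
finger_gap: 0.1
```

```bash
python3 look.py l8
```

```text
9.525 [ 521.2 -182.2   43.2] [-179.9   -0.2  113.7] [-4.1  2.4  9.3] 0.14371003977004224
caddy frame -35.4 -108.1
scene tcp,tip [[166.6, 210.3], [167.1, 213.1]]
```

View pics/l8.png

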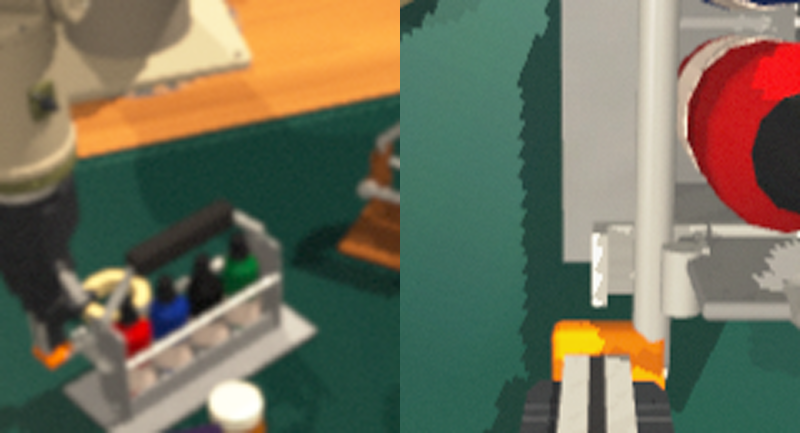

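>>> apply_moves:
  series:
    - [0,[0,0,0.02],0]
    - [0,[0.004,-0.01,0.05],0]
    - [0,[0.014,-0.03,0.09],0]
    - [0,[0.014,-0.03,0.12],0]
    - [0,[0.014,-0.03,0.12],0]

```text
time: 10.25
tool_pos: [537.1, -213.4, 166.5]
tcp_rot: [179.9, 0.0, 113.7]
ft_force: [0.3, 0.2, -0.8]
finger_gap: -0.3
```

```bash
python3 look.py l9; python3 - <<'E'
from h import *
from bench import optics
W=optics.snapshot("wrist");S=optics.snapshot("scene");T=optics.snapshot("top")
q=(509.85,-69.06,.416)
for th in(0,.04,.08): print(th,[proj(P,tow(q,tab(th)))[0].round(1).tolist() for P in(W,S,T)])
print([proj(W,tow(q,[(-45,-100,3),(45,-100,3),(9,-50,151),(-9,-50,151)])).round(1).tolist()])
cv2.imwrite("pics/w9.png",cv2.resize(W["color"][100:300,150:400],(750,600),interpolation=cv2.INTER_CUBIC))
for P in(W,S,T):
    hsv=cv2.cvtColor(P["color"],cv2.COLOR_BGR2HSV); m=cv2.inRange(hsv,(3,150,100),(28,255,255))
    k,l,st,ce=cv2.connectedComponentsWithStats(m)
    u=proj(P,tow(q,tab(.03)))[0]
    print([(st[i,4],ce[i].round(1).tolist()) for i in range(1,k) if st[i,4]>8 and np.hypot(*(ce[i]-u))<15])
E
```

```text
10.25 [ 537.1 -213.4  166.5] [179.9   0.  113.7] [ 0.3  0.2 -0.8] -0.29796490044695295
caddy frame -33.4 -143.0
scene tcp,tip [[149.1, 182.6], [149.7, 185.9]]
0 [[261.3, 151.3], [166.0, 203.7], [329.5, 212.7]]
0.04 [[261.4, 152.2], [165.7, 201.6], [329.8, 212.6]]
0.08 [[261.5, 152.8], [165.5, 199.5], [330.1, 212.5]]
[[[249.4, 135.4], [331.6, 135.1], [335.8, 69.1], [304.0, 69.2]]]
[(np.int32(799), [260.1, 150.9])]
[(np.int32(86), [165.6, 204.3])]
[(np.int32(67), [329.4, 212.6])]
```

View pics/w9.png

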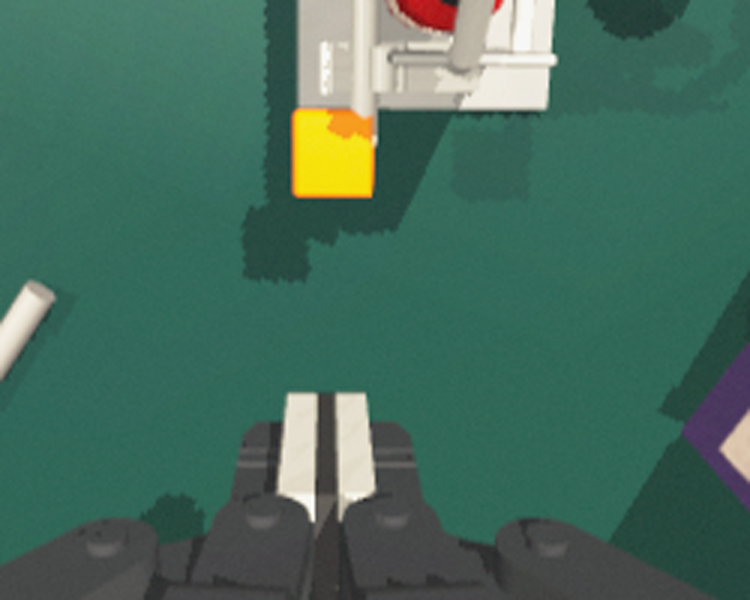

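View pics/l9.png

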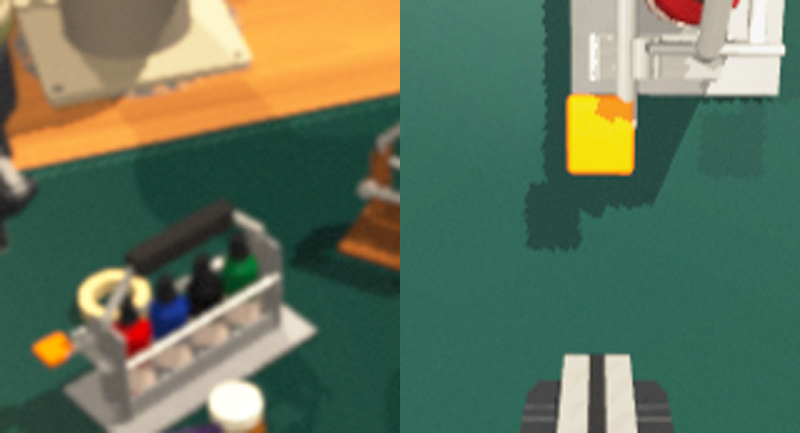

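>>> apply_moves:
  series:
    - [0,[0,0,0.03],0]
    - [0,[0.035,0.015,0.06],0]
    - [0,[0.075,0.033,0.06],0]
    - [0,[0.113,0.05,0.06],0]
    - [0,[0.113,0.05,0.06],0]

```text
time: 11.12
tool_pos: [648.1, -159.5, 218.5]
tcp_rot: [-179.7, -0.5, 113.9]
ft_force: [-0.4, -1.0, 0.8]
finger_gap: 0.1
```

```bash
python3 - <<'E'
from h import *
from bench import optics,sense
W=optics.snapshot("wrist");print(sense()["tool_pos"])
q=(509.85,-69.06,.416)
for th in(0,.02,.04,.08): print(th,proj(W,tow(q,tab(th)))[0].round(1).tolist())
print(proj(W,tow(q,[(-45,-100,3),(45,-100,3),(45,100,3),(9,-50,151),(-9,-50,151)])).round(1).tolist())
u=proj(W,tow(q,tab(0)))[0].astype(int)
x0,y0=max(u[0]-40,0),max(u[1]-90,0)
print(x0,y0)
cv2.imwrite("pics/w10.png",cv2.resize(W["color"][y0:y0+120,x0:x0+150],None,fx=5,fy=5,interpolation=cv2.INTER_CUBIC))
cv2.imwrite("pics/w10f.png",W["color"])
hsv=cv2.cvtColor(W["color"],cv2.COLOR_BGR2HSV); m=cv2.inRange(hsv,(3,150,100),(32,255,255))
k,l,st,ce=cv2.connectedComponentsWithStats(m)
print([(st[i].tolist(),ce[i].round(1).tolist()) for i in range(1,k) if st[i,4]>30 and np.hypot(*(ce[i]-u))<30])
E
```

```text
[ 647.04343773 -160.46676768  218.91078239]
0 [145.2, 146.8]
0.02 [143.8, 147.2]
0.04 [142.4, 147.4]
0.08 [139.5, 147.7]
[[154.3, 134.1], [224.4, 134.2], [218.7, -51.3], [151.9, 82.7], [128.1, 82.7]]
105 56
[([134, 134, 25, 25, 549], [145.4, 146.6])]
```

View pics/w10.png

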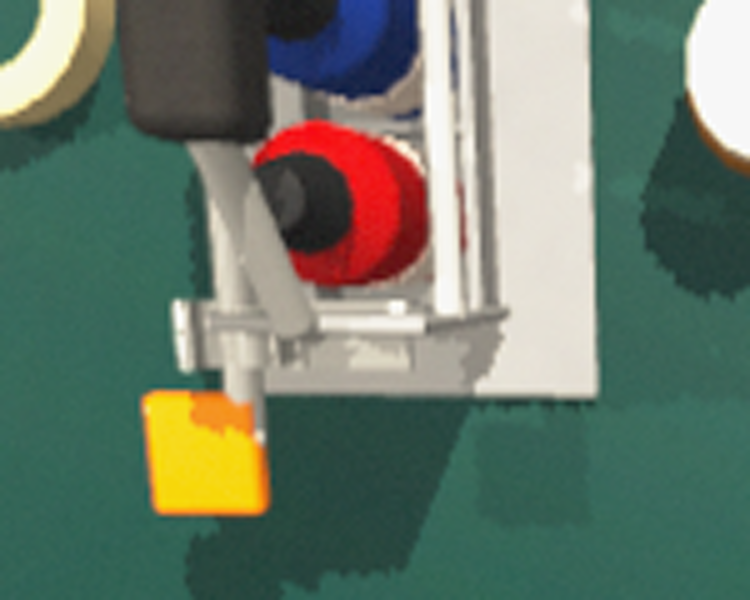

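Second parallax view: tab at column 145.4 against a predicted 145.2 for angle 0 (0.08 would give 139.5), and the nose sits over the rod. The keeper is latched and the caddy hasn't moved, so I'll go to the grip.

>>> apply_moves:
  series:
    - [0.3,[-0.04,0.026,0.0],0]
    - [0.6,[-0.08,0.053,0.0],0]
    - [0.6,[-0.12,0.08,0],0]
    - [0.6,[-0.137,0.0915,0],0]
    - [0.6,[-0.137,0.0915,0],0]

```text
time: 11.8
tool_pos: [508.6, -68.8, 218.9]
tcp_rot: [-179.6, -0.5, 113.8]
ft_force: [-0.5, -0.4, 0.5]
finger_gap: 51.3
```

>>> apply_moves:
  series:
    - [0.6,[0,0,-0.015],0]
    - [0.6,[0,0,-0.03],0]
    - [0.6,[0,0,-0.03],0]

```text
time: 12.18
tool_pos: [507.3, -68.9, 185.9]
tcp_rot: [-179.4, -0.6, 113.8]
ft_force: [-0.2, -0.5, 0.4]
finger_gap: 51.2
```

```bash
python3 look.py l11; python3 - <<'E'
from h import *
from bench import optics,sense
W=optics.snapshot("wrist")
cv2.imwrite("pics/w11.png",W["color"])
q=(509.85,-69.06,.416)
print(proj(W,tow(q,[(9,50,151),(-9,50,151),(-45,100,3),(45,100,3)])).round(1).tolist())
E
```

```text
12.175 [507.3 -68.9 185.9] [-179.4   -0.6  113.8] [-0.2 -0.5  0.4] 51.230441430500456
caddy frame -2.3 1.2
scene tcp,tip [[202.4, 157.0], [202.7, 160.3]]
[[274.1, 139.4], [247.9, 139.4], [220.9, 81.6], [300.8, 81.4]]
```

View pics/w11.png

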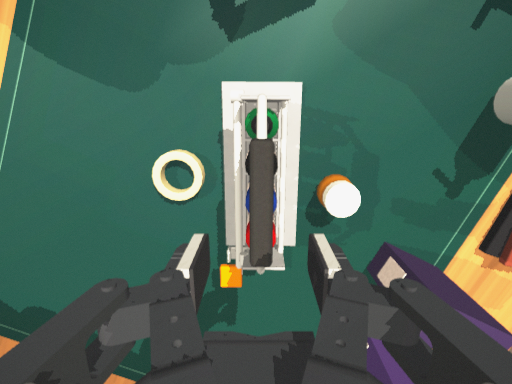

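View pics/l11.png

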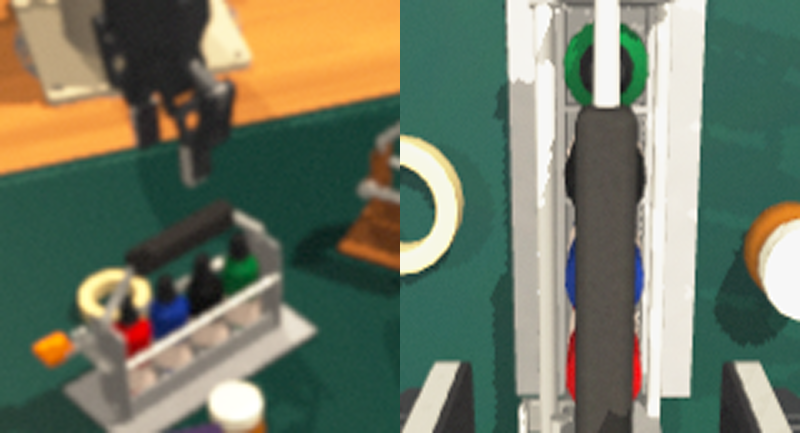

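>>> apply_moves:
  series:
    - [0.6,[0.002,0.001,-0.015],0]
    - [0.6,[0.002,0.001,-0.03],0]
    - [0.6,[0.002,0.001,-0.045],0]
    - [0.6,[0.002,0.001,-0.055],0]
    - [0.6,[0.002,0.001,-0.055],0]

```text
time: 12.95
tool_pos: [509.9, -67.8, 132.4]
tcp_rot: [-179.5, -0.6, 113.8]
ft_force: [-0.7, 0.7, 0.6]
finger_gap: 51.1
```

```bash
python3 look.py l12;python3 - <<'E'
import cv2
from bench import optics
cv2.imwrite("pics/w12.png",optics.snapshot("wrist")["color"])
E
```

```text
12.95 [509.9 -67.8 132.4] [-179.5   -0.6  113.8] [-0.7  0.7  0.6] 51.14580519657943
caddy frame 0.6 1.1
scene tcp,tip [[204.5, 173.3], [204.8, 176.5]]
```

View pics/l12.png

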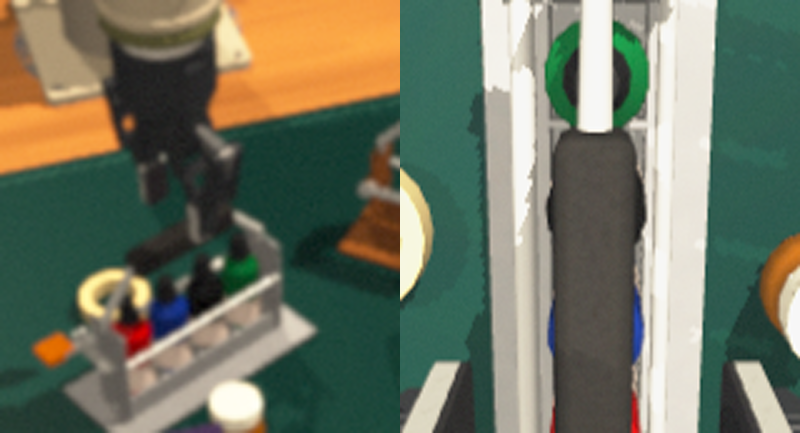

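View pics/w12.png

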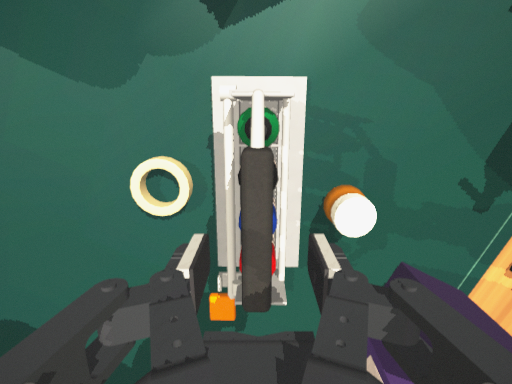

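>>> apply_moves:
  series:
    - [0.6,[0,-0.001,-0.012],0]
    - [0.6,[0,-0.001,-0.024],0]
    - [0.6,[0,-0.001,-0.034],0]
    - [0.6,[0,-0.001,-0.034],0]

```text
time: 13.6
tool_pos: [510.1, -68.8, 98.7]
tcp_rot: [-179.5, -0.5, 113.8]
ft_force: [-0.4, -0.1, 0.7]
finger_gap: 51.1
```

```bash
python3 look.py l13;python3 - <<'E'
import cv2
from h import *
from bench import optics,sense
W=optics.snapshot("wrist");cv2.imwrite("pics/w13.png",W["color"])
q=(509.85,-69.06,.416)
print(proj(W,tow(q,[(0,0,140),(25,11,128),(25,11,140),(25,0,140),(25,-11,128)])).round(1).tolist())
E
```

```text
13.6 [510.1 -68.8  98.7] [-179.5   -0.5  113.8] [-0.4 -0.1  0.7] 51.083363036311894
caddy frame 0.3 0.1
scene tcp,tip [[205.0, 182.9], [205.3, 185.9]]
[[256.3, 257.1], [305.3, 226.5], [309.0, 236.2], [307.9, 257.2], [303.5, 264.9]]
```

View pics/l13.png

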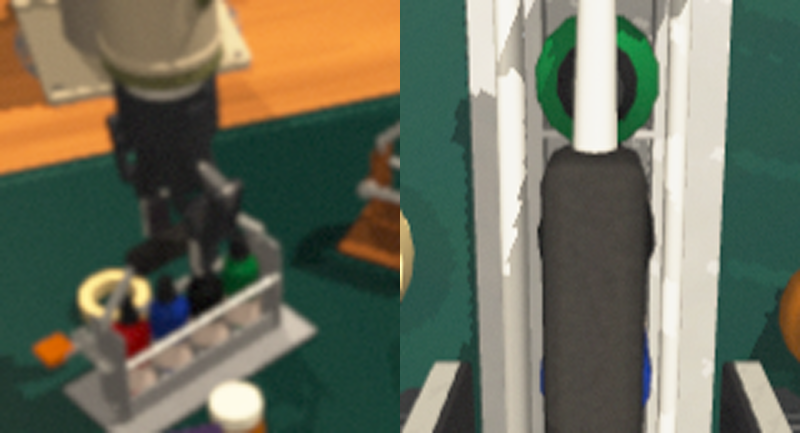

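View pics/w13.png

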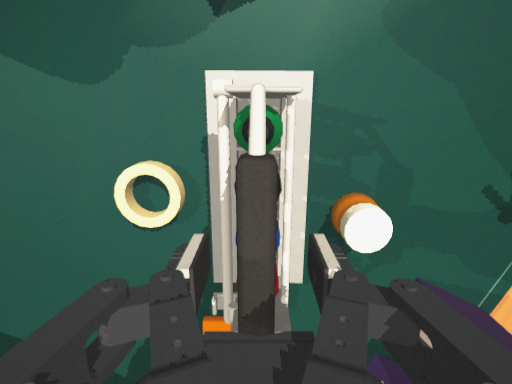

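>>> apply_moves:
  series:
    - [0.6,[0,0,-0.004],0]
    - [0.6,[0,0,-0.008],0]
    - [0.4,[0,0,-0.008],0]
    - [0.4,[0,0,-0.008],0]

```text
time: 14.25
tool_pos: [511.4, -69.1, 92.6]
tcp_rot: [-179.7, -0.4, 113.8]
ft_force: [0.2, 0.2, 0.2]
finger_gap: 34.0
```

>>> apply_moves:
  series:
    - [0.15,[0,0,0],0]
    - [0.1,[0,0,0],0]
    - [0,[0,0,0],0]
    - [0,[0,0,0],0]
  grip_force: 60

```text
time: 14.75
tool_pos: [511.4, -69.2, 92.8]
tcp_rot: [-179.7, -0.4, 113.8]
ft_force: [-2.1, -0.6, 3.3]
finger_gap: 17.3
```

```bash
python3 look.py l14;python3 - <<'E'
import cv2
from h import *
from bench import optics,sense
W=optics.snapshot("wrist");cv2.imwrite("pics/w14.png",W["color"])
print(sense()["wrist_torque"])
E
```

```text
14.75 [511.4 -69.2  92.8] [-179.7   -0.4  113.8] [-2.1 -0.6  3.3] 17.300803875313385
caddy frame 1.4 -0.8
scene tcp,tip [[205.2, 184.9], [205.4, 187.9]]
[-0.15812698  0.49577263 -0.00231517]
```

View pics/l14.png

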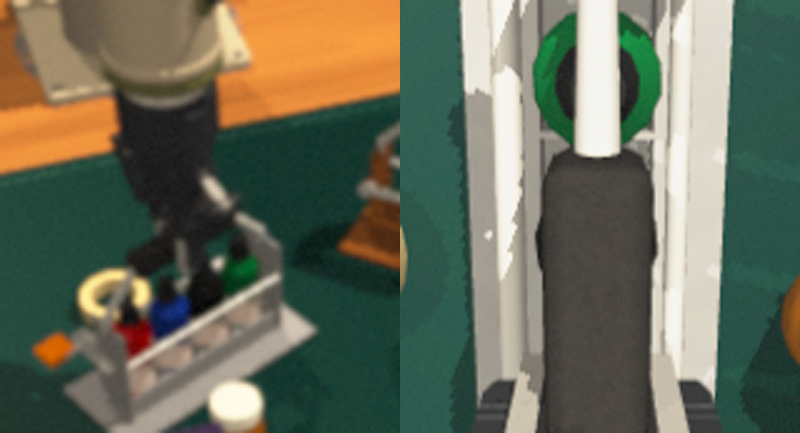

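View pics/w14.png

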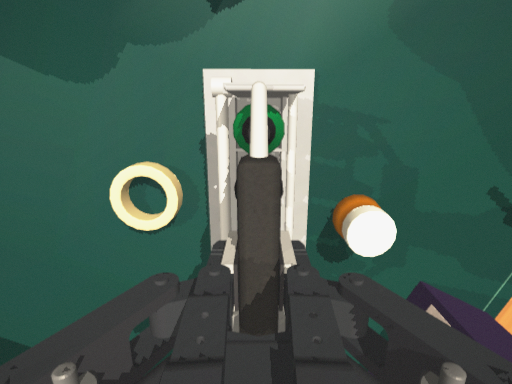

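>>> apply_moves:
  series:
    - [0,[0,0,0],0]
    - [0,[0,0,0.004],0]
    - [0,[0,0,0.01],0]
    - [0,[0,0,0.016],0]
    - [0,[0,0,0.02],0]
  grip_force: 90

```text
time: 15.52
tool_pos: [511.6, -69.2, 113.3]
tcp_rot: [-179.7, -0.4, 113.8]
ft_force: [1.3, -0.9, -5.8]
finger_gap: 16.6
```

```bash
python3 look.py l15;python3 - <<'E'
import cv2
from h import *
from bench import optics,sense
W=optics.snapshot("wrist");cv2.imwrite("pics/w15.png",W["color"])
print(sense()["wrist_torque"])
E
```

```text
15.525 [511.6 -69.2 113.3] [-179.7   -0.4  113.8] [ 1.3 -0.9 -5.8] 16.589345253843216
caddy frame 1.6 -0.9
scene tcp,tip [[204.7, 179.3], [204.9, 182.3]]
[ 0.05623741 -0.02178396 -0.04285689]
```

View pics/l15.png

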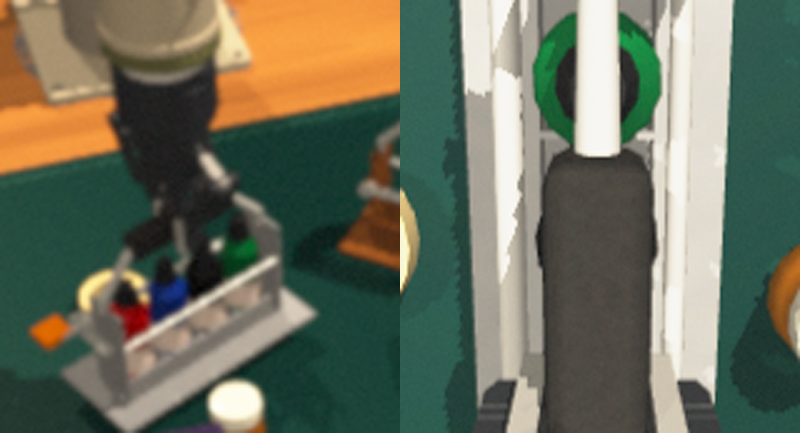

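View pics/w15.png

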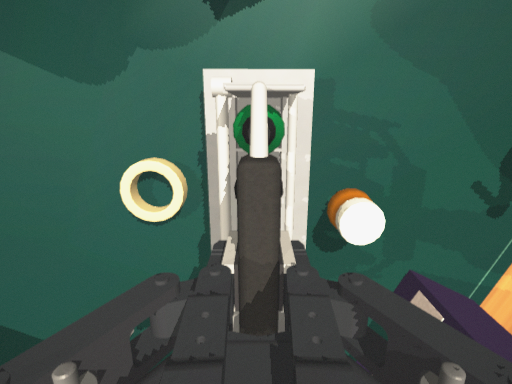

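It's fully carried (5.8 N ≈ 0.59 kg), level, with no slip. Continuing the lift slowly to about 100 mm.

>>> apply_moves:
  series:
    - [0,[0,0,0.008],0]
    - [0,[0,0,0.017],0]
    - [0,[0,0,0.026],0]
    - [0,[0,0,0.034],0]
    - [0,[0,0,0.04],0]

```text
time: 16.3
tool_pos: [512.0, -69.3, 154.0]
tcp_rot: [-179.7, -0.4, 113.8]
ft_force: [-0.7, 0.6, -6.3]
finger_gap: 16.9
```

>>> apply_moves:
  series:
    - [0,[0,0,0.009],0]
    - [0,[0,0,0.019],0]
    - [0,[0,0,0.028],0]
    - [0,[0,0,0.035],0]
    - [0,[0,0,0.039],0]

```text
time: 16.92
tool_pos: [512.1, -69.4, 193.5]
tcp_rot: [-179.8, -0.4, 113.8]
ft_force: [-0.5, -0.1, -5.9]
finger_gap: 16.9
```

>>> apply_moves:
  series:
    - [0,[0,0,0],0]
    - [0,[0,0,0],0]
    - [0,[0,0,0],0]
    - [0,[0,0,0],0]
    - [0,[0,0,0],0]

```text
time: 17.55
tool_pos: [512.1, -69.4, 193.4]
tcp_rot: [-179.8, -0.4, 113.8]
ft_force: [0.0, 0.5, -6.4]
finger_gap: 16.7
```

```bash
python3 look.py l16;python3 - <<'E'
import cv2
from h import *
from bench import optics,sense
P={n:optics.snapshot(n) for n in("wrist","scene","top")}
s=sense();print(s["wrist_torque"],abs(s["qd"]).max())
for n in P: cv2.imwrite(f"pics/{n}16.png",P[n]["color"])
q=(509.85,-69.06,.416)
S=P["scene"]
for h in(90,95,100,105): print(h,proj(S,tow(q,tab(0)+[0,0,h]))[0].round(1).tolist(),proj(S,tow(q,[(45,100,h+3),(45,-100,h+1),(-45,-100,h+3)])).round(1).tolist())
cv2.imwrite("pics/s16.png",cv2.resize(S["color"][100:230,150:270],None,fx=4.6,fy=4.6,interpolation=cv2.INTER_CUBIC))
E
```

```text
17.55 [512.1 -69.4 193.4] [-179.8   -0.4  113.8] [ 0.   0.5 -6.4] 16.737084562460936
caddy frame 1.9 -1.2
scene tcp,tip [[202.4, 155.9], [202.8, 159.2]]
[-0.03443538 -0.05619345  0.02708008] 0.09461252695011593
90 [161.4, 178.3] [[243.8, 175.7], [185.5, 212.1], [164.6, 193.6]]
95 [161.2, 176.8] [[243.8, 174.3], [185.3, 210.7], [164.3, 192.2]]
100 [160.9, 175.3] [[243.8, 173.0], [185.1, 209.3], [164.1, 190.9]]
105 [160.6, 173.8] [[243.7, 171.6], [184.9, 207.9], [163.8, 189.5]]
```

View pics/s16.png

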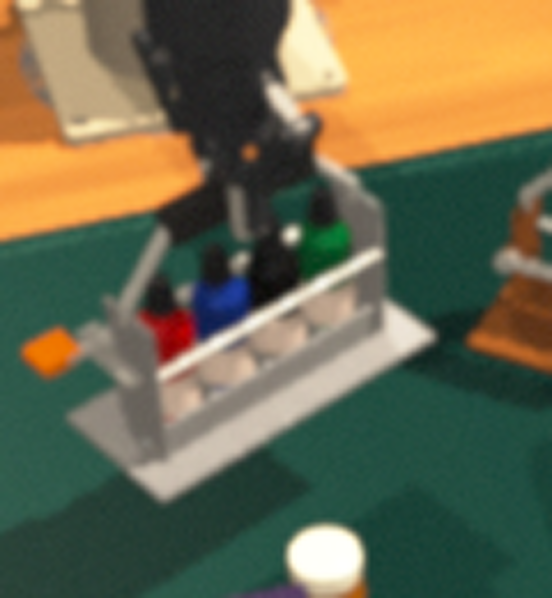

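View pics/wrist16.png

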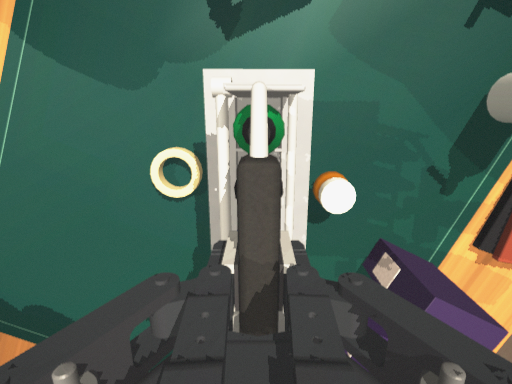

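View pics/top16.png

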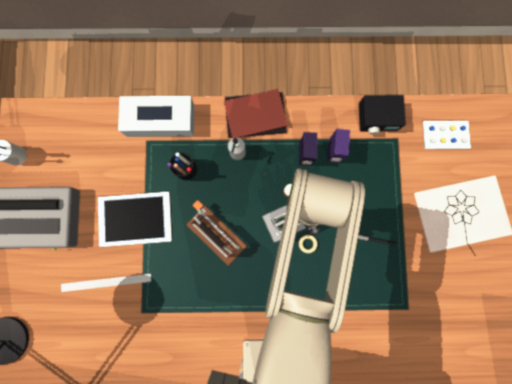

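The scene crop shows all four bottles in their cells and the keeper across them. The foot corners, at (245,172.8), (185.9,208.7) and (164.8,190.7), match a level caddy at 100 mm to within about 1 px. The tab is at (160.4,176.5), the shut position. Tape, jar, marker and cartons are where they were.

```bash
python3 -c "
from bench import hand_in
print(hand_in())"
```

```text
the job is handed in; nothing more can be done
None
```

I pressed the keeper bar down into its catch, gripped the grey caddy by its black grip, lifted it about 100 mm and handed in while holding it still. The job used about 17.6 s.

- **Keeper:** I followed the tab down its arc with the closed fingers until it hit a firm stop at about 9 N. I never saw the 3–4 N snap in the force readings. The closed state rests on that stop, two wrist-camera views that put the angle near 0, and the catch nose showing over the rod.
- **Lift:** the three visible foot-plate corners match a level caddy at 100 mm to within about 1 px. The wrist load is about 6 N, which fits 0.58 kg. All four bottles are in their cells, and the torque and joint speeds are close to zero.
- **Surroundings:** the tape, jar, marker, cartons and tablet look unmoved in the last pictures.
- **Disagreement:** the fingertips appeared about 25 mm behind the reported TCP, not 11 mm ahead of it as stated. Both cameras and the contact with the tab showed this, so I set the heights for pressing and gripping from those.

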